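# Clip the lid onto the battery-kit box

## Task

The battery charger and its post brush are packed in the open clear storage box on the workbench; its lid lies beside it. Set the lid squarely on the box without dropping it, then fold all four side clips down until each has snapped fully home under the rim, so that the box is locked shut and left standing on the bench. Leave the torch, the clamp and the bowl of nuts where they are.

Things in the scene. Friction and masses are not known exactly. Their poses are not given: they have to be found in the camera images.
- box: Open clear-plastic box holding a grey battery charger and a steel brush (contents below 62 mm). Origin: centre of the underside; z up, y along the long side. Body 98 (x) x 148 (y) mm, 80 mm high to the top of the rim, about 2.4 kg, loose on the bench: it slides if pushed sideways with some 10 N.
- box_rim (a point): Centre of the box's mouth, level with the top of the rim, 80 mm above the bench. Mouth inside 92 (x) x 142 (y) mm. The rim flange is 126 x 176 mm over all and 3 mm thick; its outer edge is turned down all the way round to 13 mm below the rim's top, 4.5 mm thick; its round lower bead gives springily when a clip's hook rides over it, and the hook then sits under and behind it.
- lid: Loose grey lid with four clips, 0.36 kg in all, at first right way up on the bench. Origin: centre of the underside of its locating lip; z up, y along the long side. Lip tapered from 80 x 130 mm (z = 0) to 90 x 140 mm (z = 10 mm); above it the plate, 126 x 176 x 5 mm, top at z = 15 mm. Fits either way round. Seated, its origin is 70 mm above the box's, centred within 1 mm.
- lid_handle (a point): Middle of the bar of the bridge handle on the lid, at z = 36 mm over the lid's origin. The bar is 14 mm wide (lid x), 86 mm long (lid y), 10 mm thick (z = 31 to 41 mm of the lid), on two posts at its ends; 16 mm clear below it to the plate.
- nut_bowl: Bystander: white ceramic bowl of large steel nuts, 124 mm across, 50 mm high, loose; origin under its centre.
- torch: Bystander: green plastic torch lying on the bench, 162 mm long (x), 48 mm across, loose; origin on the bench under its middle.
- clamp: Bystander: yellow spring clamp gripping an aluminium angle bracket, lying flat, 175 mm long (x) and 65 mm wide, 22 mm high, loose; origin on the bench under its pivot.
- clip_front (a joint): Hinge of the white clip on the lid's long side, towards the lid's -x. 0 = clip sticks straight out, level; negative = raised; +1.57 = folded down, upright outside the rim. Starts at -0.9 to -0.15 and stays where it is left. On the seated lid its hook meets the rim at about 1.0, needs some 3 to 5 N at the free edge to ride over it (hump near 1.2), then snaps in: home at 1.45 to 1.6 (stop 1.60).
- clip_front_hinge (a point): Middle of the hinge line of that clip, at x = -64, y = 0, z = 12.5 mm in the lid's frame (82.5 mm above the bench once seated). The clip is a stiff panel 78 mm wide along the hinge line, 31 mm long from hinge to free edge, 2.5 mm thick, with a 6 mm thick finger lip along the free edge.
- clip_front_edge (a point): Middle of the free edge of that clip, 31 mm from the hinge line, in the middle of the finger lip. When the clip is closed it is 31 mm below the hinge and 4 mm outside it; the finger lip's outer face is then 7 mm outside the hinge line.
- clip_back (a joint): Hinge of the white clip on the lid's long side, towards the lid's +x. 0 = clip sticks straight out, level; negative = raised; +1.57 = folded down, upright outside the rim. Starts at -0.9 to -0.15 and stays where it is left. On the seated lid its hook meets the rim at about 1.0, needs some 3 to 5 N at the free edge to ride over it (hump near 1.2), then snaps in: home at 1.45 to 1.6 (stop 1.60).
- clip_back_hinge (a point): Middle of the hinge line of that clip, at x = +64, y = 0, z = 12.5 mm in the lid's frame (82.5 mm above the bench once seated). The clip is a stiff panel 78 mm wide along the hinge line, 31 mm long from hinge to free edge, 2.5 mm thick, with a 6 mm thick finger lip along the free edge.
- clip_back_edge (a point): Middle of the free edge of that clip, 31 mm from the hinge line, in the middle of the finger lip. When the clip is closed it is 31 mm below the hinge and 4 mm outside it; the finger lip's outer face is then 7 mm outside the hinge line.
- clip_right (a joint): Hinge of the white clip on the lid's short end, towards the lid's -y. 0 = clip sticks straight out, level; negative = raised; +1.57 = folded down, upright outside the rim. Starts at -0.9 to -0.15 and stays where it is left. On the seated lid its hook meets the rim at about 1.0, needs some 3 to 5 N at the free edge to ride over it (hump near 1.2), then snaps in: home at 1.45 to 1.6 (stop 1.60).
- clip_right_hinge (a point): Middle of the hinge line of that clip, at x = 0, y = -89, z = 12.5 mm in the lid's frame (82.5 mm above the bench once seated). The clip is a stiff panel 48 mm wide along the hinge line, 31 mm long from hinge to free edge, 2.5 mm thick, with a 6 mm thick finger lip along the free edge.
- clip_right_edge (a point): Middle of the free edge of that clip, 31 mm from the hinge line, in the middle of the finger lip. When the clip is closed it is 31 mm below the hinge and 4 mm outside it; the finger lip's outer face is then 7 mm outside the hinge line.
- clip_left (a joint): Hinge of the white clip on the lid's short end, towards the lid's +y. 0 = clip sticks straight out, level; negative = raised; +1.57 = folded down, upright outside the rim. Starts at -0.9 to -0.15 and stays where it is left. On the seated lid its hook meets the rim at about 1.0, needs some 3 to 5 N at the free edge to ride over it (hump near 1.2), then snaps in: home at 1.45 to 1.6 (stop 1.60).
- clip_left_hinge (a point): Middle of the hinge line of that clip, at x = 0, y = +89, z = 12.5 mm in the lid's frame (82.5 mm above the bench once seated). The clip is a stiff panel 48 mm wide along the hinge line, 31 mm long from hinge to free edge, 2.5 mm thick, with a 6 mm thick finger lip along the free edge.
- clip_left_edge (a point): Middle of the free edge of that clip, 31 mm from the hinge line, in the middle of the finger lip. When the clip is closed it is 31 mm below the hinge and 4 mm outside it; the finger lip's outer face is then 7 mm outside the hinge line.
There are look-alikes about, which are no part of the job. There is more than one size of the lid; the job needs the middle-sized. Of the things that look like the box, the larger one is meant.

How it is judged (in metres and radians):
On the way, in this order (a step that is already met when the one before it is completed fails the run):
1. the lid sits squarely on the box and has been let go (horizontal distance between lid and box below 0.006 m and z of lid in the frame of box between 0.066 and 0.0735 m and angle between the z axis of lid and the z axis of box, either way round below 0.04 rad and angle between the y axis of lid and the y axis of box, either way round below 0.1 rad and angle between lid's own z axis and vertical below 0.2 rad and contact force between the fingers and lid below 0.3 N), for 0.2 s.
2. all four clips are snapped down (horizontal distance between lid and box below 0.006 m and z of lid in the frame of box between 0.066 and 0.0735 m and angle between the z axis of lid and the z axis of box, either way round below 0.04 rad and angle between the y axis of lid and the y axis of box, either way round below 0.1 rad and angle between lid's own z axis and vertical below 0.2 rad and value of joint each of clip_front, clip_back, clip_right, clip_left above 1.35 rad), for 0.2 s.
At the end, for the whole second after the job is handed in: Lid flat on the rim (origin 66 to 73.5 mm above the box's, centred within 6 mm, level within 0.04 rad, long sides parallel within 0.1 rad, either way round), all four clips above 1.35 rad, box upright on the bench (tilt under 0.05 rad), all at rest (all of step 2 and angle between box's own z axis and vertical below 0.05 rad and height (world z) of box between -0.006 and 0.006 m and linear speed of each of lid, box below 0.02 m/s); the robot touches nothing.
It fails at once if the nut bowl is pushed more than 30 mm (distance of nut_bowl from where it was at the start of the episode above 0.03 m).
It fails at once if the torch is pushed more than 30 mm (distance of torch from where it was at the start of the episode above 0.03 m).
It fails at once if the clamp is pushed more than 30 mm (distance of clamp from where it was at the start of the episode above 0.03 m).
It fails at once if the lid is dropped: it falls freely from more than 30 mm above its seat (height (world z) of lid above 0.1 m and contact force between lid and anything else below 0.1 N).
It also fails if it takes over 64 s, if anything falls off the work surface, if the arm or the gripper's body presses on something with over 40 N, if the wrist force passes 120 N, or if a joint passes its speed limit or range.

## Robot

A 6-joint arm with a two-finger parallel gripper is mounted at the origin on the work surface. World frame = base frame: x ahead of the robot, y to its left, z up, the work surface at z = 0. Lengths are in mm, angles in rad, forces in N, time in s.
With the tool pointing down it reaches from about 425 to 1125 mm from the base axis. Payload 14.9 kg.
Tool frame: the origin (TCP) lies at the very end of the fingers, on their centre line; the grasp point (between the pads) lies 19 mm behind it; z points along the fingers, y is the direction in which the jaws open and shut (so a half turn about z gives the same grasp; the last joint's range is limited). The gripper opens to 91 mm and grips with 3 to 60 N. Pads are 32 mm wide; open, the fingers measure 118 mm over their backs; the gripper's body (76 mm by 178 mm) begins 60 mm behind the grasp point.
Start: joints at [-1.193, 0.379, 1.734, -0, 1.028, -0.033], TCP at [279.537, -641.776, 178.832] pointing down, gripper open.
Joint ranges: [-2.77, 2.77], [-0.74, 2.19], [0, 2.66], [-1.06, 4.2], [0.31, 2.87], [-3.08, 3.08]. Speed limits (rad/s): [1.89, 1.89, 2.39, 3.14, 3.14, 3.14].

## Interface

Orientations are given as a unit quaternion [w, x, y, z].
In Python, from rig import env gives the robot as it stands. Calls block until the motion is done:
- env.reach(position, orientation): joint-space move of the TCP to a pose.
- env.line_to(position, rate=150, attitude=None): straight line of the TCP; attitude=None keeps the orientation; rate is the mean speed in mm/s.
- env.set_joints(angles): joint-space move.
- env.release() and env.grasp(grip_force=None): open the fingers fully, or close them until they stop; grip_force is the grip in N (None keeps the last).
- env.pause(seconds).
- env.inverse_kinematics(position, orientation): joint angles nearest the present ones, or None.
- env.get_obs(): the state.
- env.get_image(name): name is "scene" or "side" or "wrist"; returns a dict with "image" (400x640x3 uint8, blue, green, red), "depth" (400x640 float32, mm along the optical axis (not along the pixel's ray), 0 where there is no reading), "fovy" (degrees; the focal length in pixels is half the picture's height over the tangent of half this angle, whatever the lens; pixels are square), "cx", "cy" (the principal point, pixels), "rvec" (rotation vector, rad) and "tvec" (3), from world to camera coordinates, as OpenCV has them. Camera axes: x right, y down, z forward; pixel columns grow to the right and rows downward; lengths in mm; the calibration is good to about 2 mm. A picture is of the moment at which its call begins.
A pose or a line that the arm cannot do raises env.PlanningError and nothing moves.
- env.job_done(): hands the job in, once; it reports no verdict.
The state is a dict: "clock": time; "q": joint angles; "qd": joint speeds; "joint_torque": joint torques, N m; "eef_pos": TCP position; "orientation": TCP orientation; "force": force on the tool from outside, world axes, zero at the start; "ft_torque": the same for the moment, N m; "width": opening from 0.0 (shut) to 1.0 (fully open).
Only numpy, scipy, OpenCV 4.12 (cv2) and the standard library are available. Lean on these libraries where they do the work, as an engineer would, in place of code of your own. Each camera call takes 0.05 s, during which the arm holds its last target.

## Working session

There is one attempt and no reset: what is moved stays moved. The work goes in short steps, each a Python script; the robot and the scene stay as the last script left them, time stands still between calls to the robot, and variables do not carry over. Pictures are saved under pics/ and viewed, and the job is handed in when it is done.

```bash
ls; mkdir -p pics
cat > h.py <<'E'
import numpy as np, cv2
from rig import env
def cam(n):
    d=env.get_image(n); im=d["image"]; h=im.shape[0]
    f=h/2/np.tan(np.radians(d["fovy"])/2)
    d["K"]=np.array([[f,0,d["cx"]],[0,f,d["cy"]],[0,0,1.]])
    d["R"]=cv2.Rodrigues(np.array(d["rvec"],float))[0]; d["t"]=np.array(d["tvec"],float).reshape(3)
    return d
def pt(d,u,v,z=None):
    # world point from depth
    z=d["depth"][int(round(v)),int(round(u))] if z is None else z
    c=np.linalg.inv(d["K"])@np.array([u,v,1.])*z
    return d["R"].T@(c-d["t"])
def cloud(d):
    h,w=d["depth"].shape
    u,v=np.meshgrid(np.arange(w),np.arange(h))
    c=np.stack([u,v,np.ones_like(u)],-1)@np.linalg.inv(d["K"]).T*d["depth"][...,None]
    return (c-d["t"])@d["R"]
def plane(d,u,v,z):
    r=d["R"].T@np.linalg.inv(d["K"])@np.array([u,v,1.]); o=-d["R"].T@d["t"]
    return o+r*(z-o[2])/r[2]
def proj(d,p):
    c=d["R"]@np.asarray(p,float)+d["t"]; q=d["K"]@c; return q[:2]/q[2]
E
python3 - <<'E'
from h import *
for n in("scene","side","wrist"):
    d=cam(n); cv2.imwrite(f"pics/{n}0.png",d["image"]); print(n,d["fovy"],-d["R"].T@d["t"],(d["depth"]>0).mean())
o=env.get_obs(); print(o["clock"],o["eef_pos"],o["orientation"],o["force"])
E
```

```text
pics
scene 45.70486797232192 [1412.25697793 -774.9303864   871.75969279] 0.9943515625
side 46.9709780578884 [ 79.15630463 872.68793482 862.13831997] 0.995828125
wrist 60.252906547464626 [ 351.31348061 -610.28573559  383.74717353] 0.996046875
0.15 [ 279.38513314 -641.48948036  178.34629557] [-4.02385920e-04  9.78984897e-01  2.03932353e-01 -7.40218887e-05] [ 0.40374228 -0.19077572 -0.69576377]
```

View pics/scene0.png

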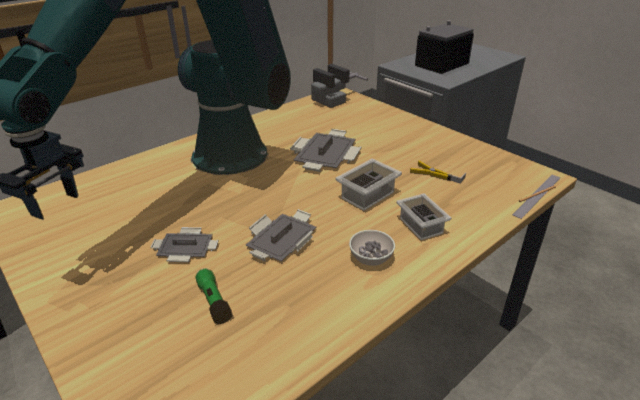

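View pics/side0.png

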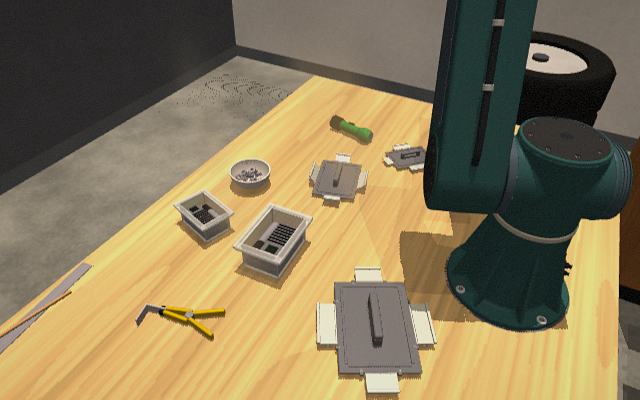

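View pics/wrist0.png

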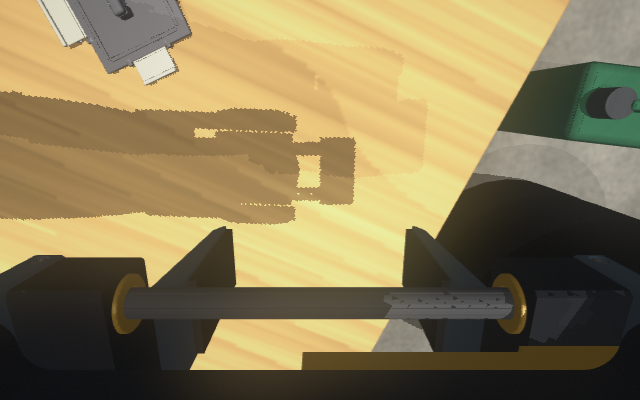

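Lid candidates in the scene view are (326,150), (282,236) and (185,245). Box candidates are (368,183) and (424,215). I'll measure their sizes before choosing.

Run:
```python
from h import *
d=cam("scene"); s=cam("side")
for nm,D,L in(("scene",d,{"A":(326,150),"B":(282,236),"C":(185,245),"box1":(368,183),"box2":(424,215),"bowl":(372,248),"torch":(212,295),"clamp":(438,172)}),("side",s,{"A":(375,325),"B":(337,180),"C":(407,157),"box1":(274,240),"box2":(205,215),"bowl":(250,175),"torch":(352,128),"clamp":(185,313)})):
    P=cloud(D)
    m=((P[...,2]>4)&(P[...,2]<130)&(P[...,0]>250)&(abs(P[...,1])<900)).astype(np.uint8)
    n,l,st,c=cv2.connectedComponentsWithStats(m)
    for k,(u,v) in L.items():
        i=l[v,u]; q=P[l==i]
        print(nm,k,P[v,u].round(),i,len(q), q.min(0).round(),q.max(0).round())
    # dark plates: 
    g=D["image"].astype(int); 
    for k in "ABC":
        u,v=L[k]; c0=P[v,u]
        mm=(np.linalg.norm(P[...,:2]-c0[:2],axis=-1)<160)&(P[...,2]>7)&(P[...,2]<60)&(g.mean(-1)<130)&((g.max(-1)-g.min(-1))<25)
        r=cv2.minAreaRect(P[mm][:,:2].astype(np.float32)); print("  plate",k,mm.sum(),np.round(r[0],1),np.round(r[1],1),round(r[2],1),np.percentile(P[mm][:,2],[50,99]))
    for k in ("box1","box2"):
        u,v=L[k]; c0=P[v,u]
        mm=(np.linalg.norm(P[...,:2]-c0[:2],axis=-1)<160)&(P[...,2]>50)
        z=np.percentile(P[mm][:,2],90) if mm.any() else 0
        mm&=abs(P[...,2]-z)<4
        r=cv2.minAreaRect(P[mm][:,:2].astype(np.float32)); print("  rim",k,mm.sum(),np.round(r[0],1),np.round(r[1],1),round(r[2],1),z)
```

```text
scene A [246. 270.  17.] 0 244892 [-1292.  -994.  -774.] [1412. 2192.  872.]
scene B [ 541. -164.   17.] 65 2326 [ 438. -278.    4.] [621. -27.  45.]
scene C [ 381. -386.   10.] 83 1503 [ 291. -465.    4.] [ 456. -303.   36.]
scene box1 [552. 175.  56.] 21 2004 [474.  94.   4.] [609. 282.  84.]
scene box2 [774. 179.  49.] 51 1504 [679. 120.   4.] [840. 258.  66.]
scene bowl [769. -35.  43.] 85 1244 [698. -88.   4.] [821.  35.  52.]
scene torch [ 627. -440.   38.] 115 975 [ 527. -471.    4.] [ 694. -394.   48.]
scene clamp [624. 450.  17.] 24 363 [529. 394.   4.] [704. 517.  24.]
  plate A 1366 [244.8 264.4] [246.9 288.8] 28.5 [18.60734398 53.78631319]
  plate B 1784 [ 536.4 -159.5] [207.6 188.6] 73.6 [14.40824043 41.23563354]
  plate C 1045 [ 376.9 -386.1] [155.9 154.2] 85.4 [11.22766501 32.00648285]
  rim box1 540 [541.9 187.2] [130.6 184.2] 1.5 79.66626221663705
  rim box2 414 [760.9 188. ] [102.  143.5] 72.7 62.87020616432164
side A [222. 309.  56.] 0 234242 [ -616. -2323.  -769.] [2521.  873.  862.]
side B [ 514. -120.   39.] 745 2015 [ 436. -319.    4.] [643. -37.  47.]
side C [ 381. -377.   11.] 602 870 [ 315. -505.    4.] [ 468. -300.   37.]
side box1 [532. 201.  61.] 1223 3607 [472.  18.   4.] [666. 281.  87.]
side box2 [749. 197.  47.] 1036 1893 [679.  60.   4.] [899. 257.  68.]
side bowl [753. -19.  36.] 779 1041 [ 696. -147.    4.] [873.  38.  57.]
side torch [ 597. -413.   38.] 267 557 [ 525. -534.    4.] [ 722. -390.   51.]
side clamp [607. 452.  21.] 2280 1026 [523. 401.   4.] [699. 516.  27.]
  plate A 6913 [230.7 279.3] [241.2 240.2] 25.3 [20.87606995 55.81467585]
  plate B 673 [ 556.9 -125. ] [ 95.9 210.5] 38.9 [16.68136233 40.18483329]
  plate C 577 [ 375.5 -382.8] [134.1 106.4] 45.6 [13.56059999 34.42317424]
  rim box1 1163 [539.4 188.3] [128.  180.8] 2.4 82.43988043336167
  rim box2 122 [596.4 190.2] [ 13.9 116.2] 2.3 79.97300228907086
```

Run:
```python
import cv2
a=cv2.imread("pics/scene0.png");b=cv2.imread("pics/side0.png")
cv2.imwrite("pics/crop0.png",cv2.vconcat([cv2.resize(a[120:280,240:460],(800,580))[:300] if 0 else cv2.resize(a[125:275,240:460],(440,300),interpolation=2),cv2.resize(b[130:280,170:390],(440,300),interpolation=2)]))
```

```text
(no output)
```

View pics/crop0.png

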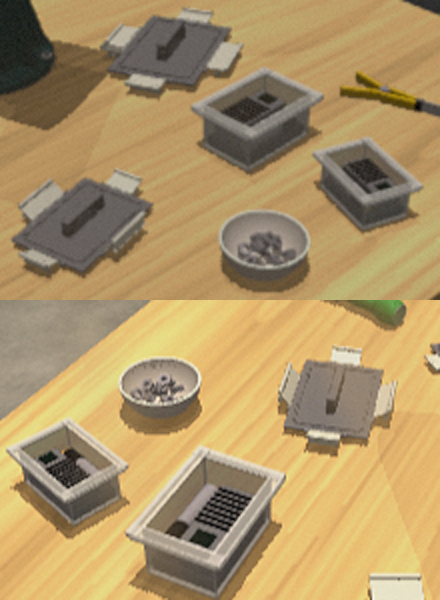

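Lid B at (282,236) is the middle one: its handle top is at about 41 mm, against about 55 for A and 33 for C. Box1 at (368,183) is the larger box, with a rim of about 128x181 at 80 mm. Next step is a closer look with the wrist camera over B.

```bash
cat >> h.py <<'E'
def down(yx):  # tool x-axis heading yx, pointing down
    return [0,float(np.cos(yx/2)),float(np.sin(yx/2)),0]
E
python3 - <<'E'
from h import *
for n in("scene","side"):
    d=cam(n);P=cloud(d)
    m=(np.linalg.norm(P[...,:2]-[538,-160],axis=-1)<90)&(P[...,2]>33)&(P[...,2]<60)&(d["image"].mean(-1)<120)
    q=P[m]; c=q.mean(0); w,v=np.linalg.eigh(np.cov((q-c)[:,:2].T)); print(n,m.sum(),c.round(1),np.degrees(np.arctan2(v[1,1],v[0,1])),np.sqrt(w))
print(env.inverse_kinematics([460,-160,260],down(0.0)), env.inverse_kinematics([455,188,300],down(0)))
E
```

```text
scene 124 [ 538.5 -160.8   38.6] 107.90588136186385 [17.56618504 25.87810028]
side 35 [ 529.8 -136.7   38.7] 110.38073650885808 [22.82908518 25.49740863]
[-3.82595921e-01 -6.73943257e-02  2.09549695e+00 -4.44089210e-16
  1.11349003e+00  1.18820041e+00] [ 3.44476776e-01 -9.76907729e-02  2.04842518e+00 -4.44089210e-16
  1.19085824e+00  1.91527310e+00]
```

Run:
```python
from h import *
env.reach([455,-160,260],down(0)); d=cam("wrist"); cv2.imwrite("pics/w1.png",d["image"]); np.savez("w1.npz",**{k:np.asarray(v) for k,v in d.items()})
print(env.get_obs()["clock"])
env.reach([455,188,300],down(0)); d=cam("wrist"); cv2.imwrite("pics/w2.png",d["image"]); np.savez("w2.npz",**{k:np.asarray(v) for k,v in d.items()})
print(env.get_obs()["clock"],env.get_obs()["eef_pos"])
```

```text
2.2833
3.65 [455.25026003 187.08952604 299.8061583 ]
```

View pics/w1.png

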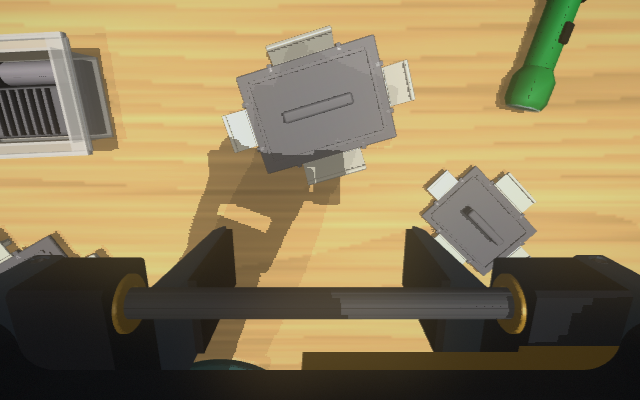

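View pics/w2.png

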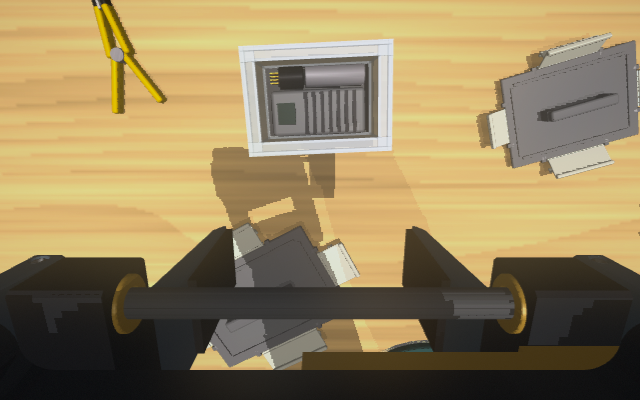

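In w1 the middle lid is centred at (317,105), with its handle running from (283,117) to (352,98). In w2 the box rim corners are (239,46), (393,39), (392,150) and (250,157), with the charger and brush inside. Now I'll measure both.

```bash
python3 - <<'E'
from h import *
def rep(name,d,P,m,tag):
    q=P[m]
    r=cv2.minAreaRect(q[:,:2].astype(np.float32)); print(name,tag,m.sum(),np.round(r[0],1),np.round(r[1],1),round(r[2],2),"z",np.percentile(q[:,2],[5,50,95]).round(1))
for f in("w1","w2"):
    d=dict(np.load(f+".npz"));P=cloud(d);g=d["image"].astype(int).mean(-1)
    near=np.linalg.norm(P[...,:2]-[537,-160],axis=-1)
    rep(f,d,P,(near<75)&(P[...,2]>36)&(P[...,2]<50),"handle")
    rep(f,d,P,(near<120)&(P[...,2]>11)&(P[...,2]<45)&(g<150),"plate")
    nb=np.linalg.norm(P[...,:2]-[541,188],axis=-1)
    rep(f,d,P,(nb<125)&(P[...,2]>75)&(P[...,2]<88),"rim")
d=dict(np.load("w2.npz"))
c=np.array([plane(d,u,v,80)[:2] for u,v in[(239,46),(393,39),(392,150),(250,157)]]);print("corners",c.round(1),c.mean(0)); print([np.linalg.norm(c[i]-c[i-1]).round(1) for i in range(4)],[np.degrees(np.arctan2(*(c[i]-c[i-1])[::-1])).round(2) for i in range(4)])
d=dict(np.load("w1.npz"))
c=np.array([plane(d,u,v,15)[:2] for u,v in[(237,77),(374,36),(397,136),(268,173)]]);print("lid corners",c.round(1),c.mean(0)); print([np.linalg.norm(c[i]-c[i-1]).round(1) for i in range(4)],[np.degrees(np.arctan2(*(c[i]-c[i-1])[::-1])).round(2) for i in range(4)])
E
python3 - <<'E'
import cv2
a=cv2.imread("pics/w1.png")[20:190,210:420];b=cv2.imread("pics/w2.png")[20:190,210:420]
cv2.imwrite("pics/crop1.png",cv2.hconcat([cv2.resize(x,(400,324),interpolation=0) for x in(a,b)]))
E
```

```text
w1 handle 1039 [ 565.9 -148.1] [87.6 85.4] 16.15 z [37.7 40.1 41.7]
w1 plate 15759 [ 526.7 -157.9] [171.8 229.2] 16.35 z [13.2 14.9 38.7]
w1 rim 4343 [541.2 149.9] [126.9 100.3] 2.13 z [77.5 80.  81.4]
w2 handle 863 [ 565.7 -147.4] [87.7 86.3] 16.2 z [37.1 39.5 41.2]
w2 plate 12576 [ 524.4 -146.6] [171.5 207.1] 16.04 z [12.6 14.2 38.3]
w2 rim 7031 [539.3 189.2] [126.2 176.7] 2.54 z [78.1 79.6 81. ]
corners [[597.9 278.1]
 [605.  103.9]
 [480.4  97.8]
 [471.9 272.7]] [538.80165985 188.13625133]
[np.float64(126.1), np.float64(174.3), np.float64(124.7), np.float64(175.1)] [np.float64(2.45), np.float64(-87.68), np.float64(-177.19), np.float64(92.78)]
lid corners [[ 566.6  -59.4]
 [ 612.4 -225.8]
 [ 495.1 -260.6]
 [ 446.9  -92.6]] [ 530.24932121 -159.615366  ]
[np.float64(124.2), np.float64(172.6), np.float64(122.4), np.float64(174.7)] [np.float64(15.49), np.float64(-74.6), np.float64(-163.51), np.float64(106.02)]
```

View pics/crop1.png

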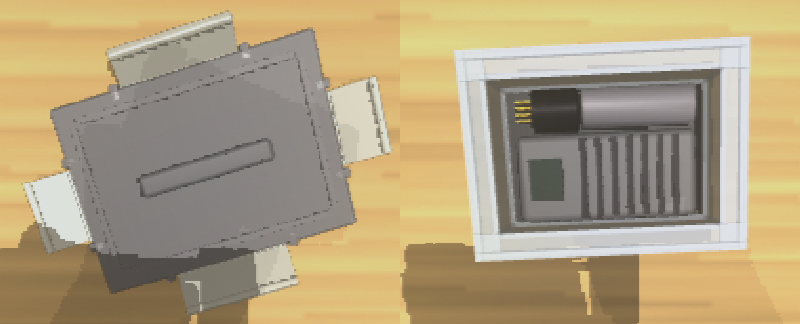

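Run:
```python
from h import *
for f in("w1","w2"):
    d=dict(np.load(f+".npz"));P=cloud(d)
    near=np.linalg.norm(P[...,:2]-[530.5,-159.6],axis=-1)
    m=(near<52)&(P[...,2]>34)&(P[...,2]<50); q=P[m]
    r=cv2.minAreaRect(q[:,:2].astype(np.float32)); print(f,m.sum(),r,q.mean(0))
    # plate by dark mask with plane, within 110, z 11..18
    g=d["image"].astype(int); m=(near<112)&(P[...,2]>11.5)&(P[...,2]<17)&(g.mean(-1)<150)&(g.max(-1)-g.min(-1)<20)
    m=cv2.morphologyEx(m.astype(np.uint8),cv2.MORPH_OPEN,np.ones((7,7)))>0
    r=cv2.minAreaRect(P[m][:,:2].astype(np.float32)); print("  plate",r)
    x=np.array([530.5,-159.6]); 
# clip angles estimate in w1
d=dict(np.load("w1.npz"));P=cloud(d); a=np.radians(16); c=np.array([530.5,-159.6])
q=(P[...,:2]-c)@np.array([[np.cos(a),-np.sin(a)],[np.sin(a),np.cos(a)]]); 
for n,ax,s,h in(("front",0,-1,64),("back",0,1,64),("right",1,-1,89),("left",1,1,89)):
    r=q[...,ax]*s-h; m=(r>3)&(r<34)&(abs(q[...,1-ax])<22)&(P[...,2]>8)&(P[...,2]<60)
    if m.sum()>10:
        p=np.polyfit(r[m],P[...,2][m],1); print(n,m.sum(),-np.arctan(p[0]),p[1],r[m].max())
```

```text
w1 863 ((530.5738525390625, -158.330810546875), (13.9170560836792, 85.43877410888672), 16.152219772338867) [ 530.67926816 -158.62901032   40.16129565]
  plate ((529.0521240234375, -159.1304931640625), (128.54957580566406, 174.85426330566406), 16.258817672729492)
w2 773 ((530.3585815429688, -157.63717651367188), (14.339648246765137, 86.26626586914062), 16.305233001708984) [ 530.71273911 -156.18031995   39.33596115]
  plate ((531.1317138671875, -157.96127319335938), (127.44271850585938, 177.10231018066406), 16.03290557861328)
front 631 -0.6404394054716918 14.646278993705788 25.14620650098469
back 654 -0.9647210426340593 15.979145998551683 18.787609039969368
right 810 -0.462209477398448 14.512565560059027 26.98425428340319
left 806 -0.4174395404862619 13.945827009424882 29.68831171712293
```

Measured values: lid centre (530.5,-158), yaw 16.2°, handle top at about 40 mm in two views. Box mouth centre (539.2,189), yaw 2.4°, rim at 80 mm. These fit the stated sizes, so I'll grasp.

```bash
cat >> h.py <<'E'
def ob(t=""):
    o=env.get_obs(); print(t,round(o["clock"],2),np.round(o["eef_pos"],1),"F",np.round(o["force"],1),"w",round(float(o["width"]),3)); return o
E
python3 - <<'E'
from h import *
h=np.radians(106.2); L=[530.5,-158.0]
print(env.inverse_kinematics(L+[100],down(h)))
env.reach(L+[110],down(h)); ob()
env.line_to(L+[20],rate=120); ob()
env.grasp(25); ob("g")
env.line_to(L+[30],rate=60); ob("up"); 
env.line_to(L+[180],rate=150); ob("up")
d=cam("wrist"); cv2.imwrite("pics/w3.png",d["image"]); s=cam("scene"); cv2.imwrite("pics/s3.png",s["image"])
np.savez("w3.npz",**{k:np.asarray(v) for k,v in d.items()})
E
```

```text
[-3.31572830e-01  2.64002802e-01  2.06656548e+00 -4.44089210e-16
  8.11024376e-01 -6.14316169e-01]
 5.82 [ 530.7 -157.9  110.2] F [ 0.  -0.8 -0. ] w 0.999
 6.72 [ 530.9 -158.1   20.5] F [-0.  -0.5  0. ] w 1.004
g 8.08 [ 530.5 -158.    20. ] F [-0.7 -0.  -0.5] w 0.006
up 8.4 [ 531.  -158.2   30.7] F [-0.1  0.2 -0.1] w 0.001
up 9.55 [ 529.9 -157.8  179. ] F [0.4 0.6 0.5] w 0.004
```

View pics/w3.png

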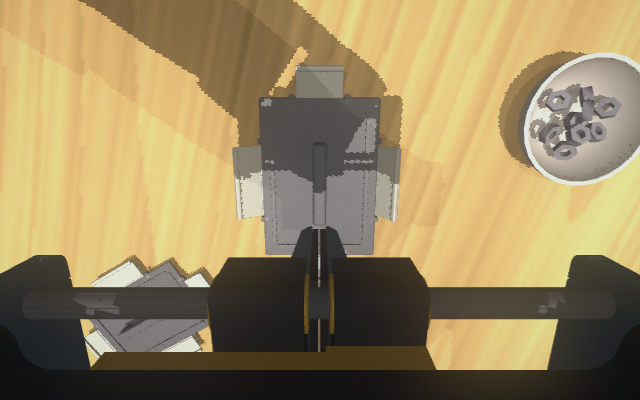

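View pics/s3.png

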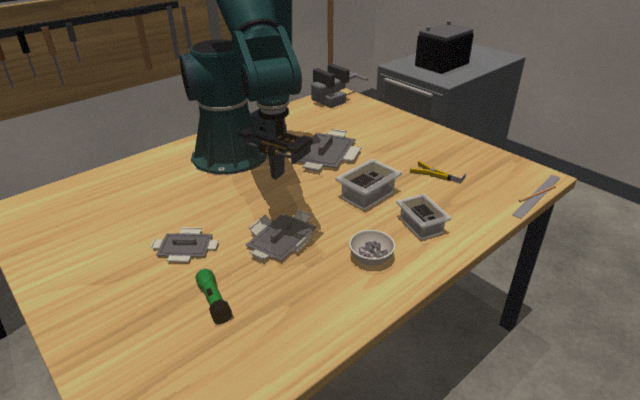

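The grasp missed: width went to 0 and the lid is still on the bench. I'll measure where the lid is now and compare it with the fingers.

Run:
```python
from h import *
d=dict(np.load("w3.npz"));P=cloud(d); s=cam("scene"); s2=cam("side")
ob()
for n,D in(("w3",d),("scene",s),("side",s2)):
    P=cloud(D);near=np.linalg.norm(P[...,:2]-[530.5,-158],axis=-1)
    m=(near<62)&(P[...,2]>34)&(P[...,2]<50)
    if n!="w3": m&=D["image"].mean(-1)<110
    q=P[m]; r=cv2.minAreaRect(q[:,:2].astype(np.float32)); print(n,m.sum(),r,q.mean(0), -D["R"].T@D["t"])
print(proj(d,[530.5,-158,180]),proj(d,[530.5,-158,40]),proj(s,[530,-158,180]),proj(s2,[530,-158,180]))
for n,D in(("scene",s),("side",s2)): 
    u,v=proj(D,[530,-158,180]).astype(int); im=D["image"].copy(); cv2.circle(im,(u,v),3,(0,0,255),-1)
    cv2.imwrite(f"pics/c_{n}.png",cv2.resize(im[max(0,v-70):v+130,max(0,u-100):u+100],(400,400)))
a=cv2.imread("pics/c_scene.png");b=cv2.imread("pics/c_side.png");b=cv2.resize(b,(400,400));cv2.imwrite("pics/c2.png",cv2.hconcat([a,b]))
```

```text
9.75 [ 530.1 -157.9  179.3] F [-0.5 -0.3 -0.7] w 0.004
w3 1056 ((530.0079345703125, -158.42535400390625), (13.037461280822754, 85.18049621582031), 16.49118995666504) [ 529.8599669  -156.88325496   40.15809797] [508.16739289 -82.55195367 384.62653508]
scene 112 ((532.95068359375, -159.05081176757812), (17.69111442565918, 87.60798645019531), 14.392955780029297) [ 534.16540663 -160.6098232    38.87532089] [1412.25697793 -774.9303864   871.75969279]
side 59 ((528.6984252929688, -151.6812744140625), (14.29813003540039, 77.04042053222656), 15.752226829528809) [ 524.57950493 -141.03685632   40.72646412] [ 79.15630463 872.68793482 862.13831997]
[319.50462429 235.04690359] [319.26468294 185.79320351] [277.95312307 185.88594553] [339.93759659 131.36902306]
```

View pics/c2.png

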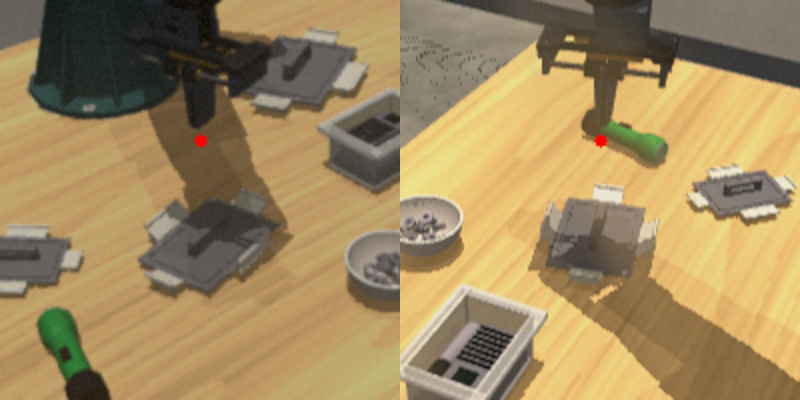

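The xy position was right, but in both views the fingertips end above the projected TCP (red dot). I'll measure the real tip height.

Run:
```python
from h import *
ob()
for n in("scene","side"):
    D=cam(n);P=cloud(D)
    m=(np.linalg.norm(P[...,:2]-[530,-158],axis=-1)<35)&(P[...,2]>100)&(P[...,2]<300)
    q=P[m]; lo=q[np.argsort(q[:,2])[:12]]; print(n,m.sum(),lo.round(0).tolist()[::3])
    for z0 in (190,200,210,220,230,240):
        k=q[abs(q[:,2]-z0)<5]; 
        if len(k): print("  ",z0,len(k),k.min(0).round(),k.max(0).round())
d=cam("wrist"); cv2.imwrite("pics/w4.png",cv2.resize(d["image"][210:330,220:420],(800,480)))
P=cloud(d); 
for v in range(222,300,8): print(v,P[v,319].round(0),P[v,310].round(0),P[v,330].round(0))
```

```text
9.75 [ 530.1 -157.9  179.3] F [-0.5 -0.3 -0.7] w 0.004
scene 338 [[534.0, -145.0, 214.0], [535.0, -142.0, 216.0], [534.0, -174.0, 217.0], [542.0, -167.0, 218.0]]
   210 1 [ 534. -145.  214.] [ 534. -145.  214.]
   220 39 [ 523. -177.  215.] [ 546. -139.  225.]
   230 45 [ 527. -178.  225.] [ 547. -138.  235.]
   240 45 [ 527. -177.  235.] [ 548. -137.  245.]
side 236 [[526.0, -146.0, 214.0], [518.0, -142.0, 219.0], [532.0, -139.0, 219.0], [528.0, -137.0, 221.0]]
   210 1 [ 526. -146.  214.] [ 526. -146.  214.]
   220 18 [ 518. -161.  217.] [ 532. -137.  225.]
   230 27 [ 516. -174.  225.] [ 535. -138.  235.]
   240 25 [ 515. -160.  236.] [ 534. -139.  245.]
222 [ 542. -196.   41.] [ 534. -207.   14.] [ 556. -201.   14.]
230 [ 547. -213.   16.] [ 521. -142.  220.] [ 531. -139.  220.]
238 [ 550. -223.   15.] [ 521. -142.  231.] [ 531. -139.  231.]
246 [ 552. -232.   16.] [ 522. -142.  241.] [ 530. -139.  241.]
254 [ 555. -242.   14.] [ 522. -142.  250.] [ 530. -139.  251.]
262 [ 558. -251.   17.] [ 522. -144.  253.] [ 530. -139.  258.]
270 [ 560. -259.   20.] [ 523. -144.  261.] [ 529. -139.  266.]
278 [ 562. -267.   25.] [ 523. -143.  269.] [ 523. -122.  307.]
286 [ 569. -290.   -0.] [ 523. -146.  270.] [ 523. -122.  310.]
294 [ 521. -126.  309.] [ 519. -127.  308.] [ 523. -124.  311.]
```

View pics/w4.png

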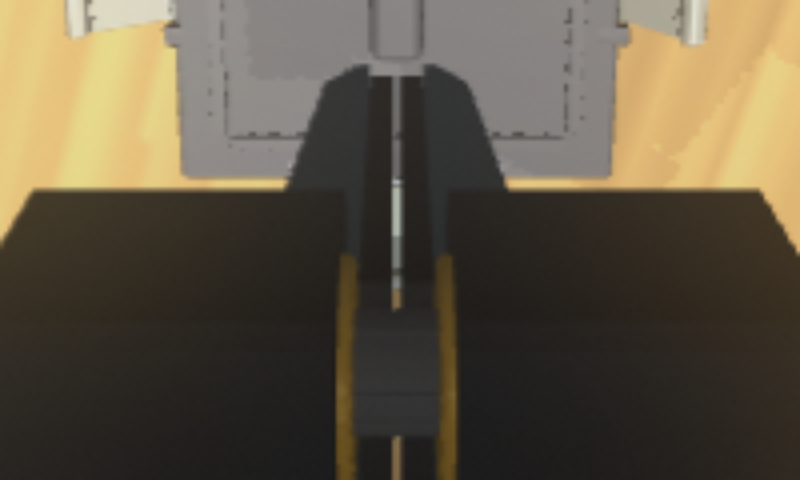

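All three views put the finger end at z≈214-215 when the reported TCP is at 179, so the real tips sit about 35 mm above the reported TCP. That explains the contact-free miss. I'll go back and check by force and by picture at each stage.

Run:
```python
from h import *
d=dict(np.load("w1.npz"));P=cloud(d)
for v in range(226,252,4): print(v,P[v,228].round(0),P[v,410].round(0))
L=[530.3,-158.2]
env.release(); ob()
env.line_to(L+[15],rate=180); ob()
env.line_to(L+[-3],rate=60); ob()
env.line_to(L+[-10],rate=60); ob()
for n in("scene","side"):
    D=cam(n);P=cloud(D); cv2.imwrite(f"pics/c5{n}.png",cv2.resize(D["image"][(180 if n=="scene" else 120):(280 if n=="scene" else 220),(220 if n=="scene" else 275):(350 if n=="scene" else 405)],(390,300)))
w=cam("wrist"); cv2.imwrite("pics/w5.png",w["image"]); P=cloud(w)
for v in range(226,252,4): print(v,P[v,228].round(0),P[v,410].round(0))
a=cv2.imread("pics/c5scene.png");b=cv2.imread("pics/c5side.png");cv2.imwrite("pics/c5.png",cv2.hconcat([a,b]))
```

```text
226 [366. -29.  -2.] [ 367. -290.   -0.]
230 [ 471. -113.  297.] [ 471. -208.  297.]
234 [ 471. -114.  302.] [ 471. -206.  304.]
238 [ 469. -114.  302.] [ 470. -206.  305.]
242 [ 467. -114.  303.] [ 467. -206.  304.]
246 [ 465. -114.  304.] [ 466. -206.  305.]
250 [ 463. -114.  305.] [ 464. -206.  307.]
 11.29 [ 530.5 -158.   180. ] F [ 0.3  0.2 -0. ] w 1.002
 12.36 [ 530.9 -158.4   15.9] F [-0.2 -0.2  0.2] w 1.006
 12.81 [ 530.  -158.1   -3.3] F [-0.1 -0.3  0.7] w 0.998
 13.07 [ 530.  -158.1  -10.3] F [-0.4 -0.6  0.2] w 1.0
226 [ 478. -158.   16.] [ 575. -130.   16.]
230 [ 480. -156.   27.] [ 571. -129.   27.]
234 [ 482. -156.   31.] [ 570. -130.   33.]
238 [ 482. -157.   33.] [ 570. -131.   35.]
242 [ 483. -159.   33.] [ 571. -133.   34.]
246 [ 483. -161.   34.] [ 571. -135.   36.]
250 [ 484. -163.   34.] [ 572. -137.   36.]
```

View pics/c5.png

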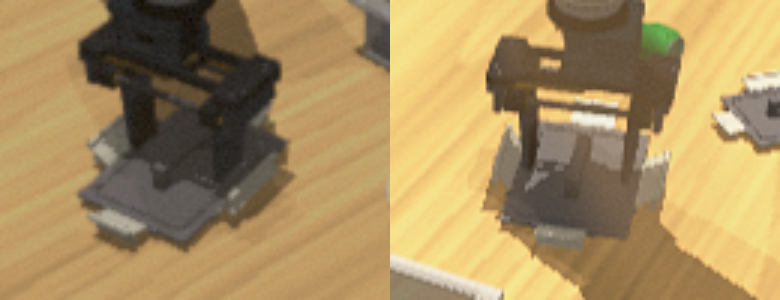

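View pics/w5.png

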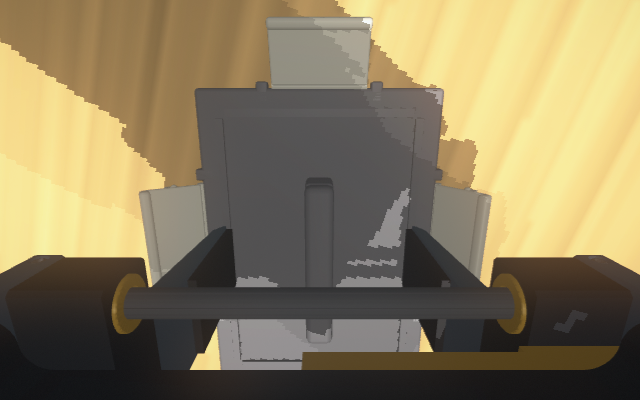

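The fingers straddle the bar (319,260) symmetrically, with tips at about z 25. I'll go 4 mm lower and grasp.

Run:
```python
from h import *
L=[530.3,-158.2]
env.line_to(L+[-14],rate=40); ob()
env.grasp(25); o=ob("g")
if o["width"]>0.05:
    env.line_to(L+[-4],rate=50); ob("up"); env.line_to(L+[26],rate=100); ob("up")
    w=cam("wrist"); cv2.imwrite("pics/w6.png",w["image"])
```

```text
13.47 [ 530.1 -158.2  -14.2] F [-0.8  0.   0.7] w 1.002
g 14.63 [ 530.3 -158.2  -14. ] F [ 0.3 -0.4  0.5] w 0.151
up 14.98 [ 530.5 -158.3   -3.6] F [-0.2 -0.  -3.3] w 0.15
up 15.43 [ 530.5 -158.3   26.3] F [ 0.7 -0.7 -3.9] w 0.156
```

View pics/w6.png

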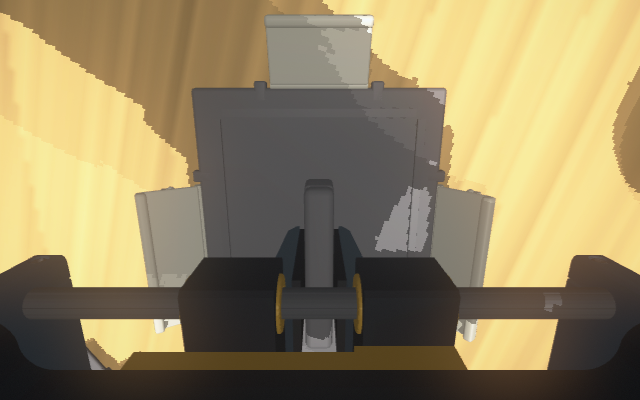

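Lid is held: width 14 mm, weight 3.5 N, hanging level. Carrying it over the box.

Run:
```python
from h import *
B=[539.2,188.9]
env.line_to([530.3,-158.2,120],rate=150); ob()
env.line_to(B+[120],rate=200,attitude=down(np.radians(92.4))); ob()
env.line_to(B+[78],rate=100); ob()
for n in("scene","side","wrist"):
    D=cam(n); cv2.imwrite(f"pics/p7{n}.png",D["image"])
a=cv2.imread("pics/p7scene.png")[110:230,290:450];b=cv2.imread("pics/p7side.png")[160:310,180:380]
cv2.imwrite("pics/p7.png",cv2.hconcat([cv2.resize(a,(400,300)),cv2.resize(b,(400,300))]))
```

```text
16.26 [ 529.7 -158.   119.1] F [ 0.1  0.4 -3.2] w 0.153
 18.14 [539.1 188.3 119.9] F [-0.1  0.5 -2.9] w 0.147
 18.71 [539.2 188.8  78. ] F [ 0.2 -0.2 -2.7] w 0.153
```

View pics/p7.png

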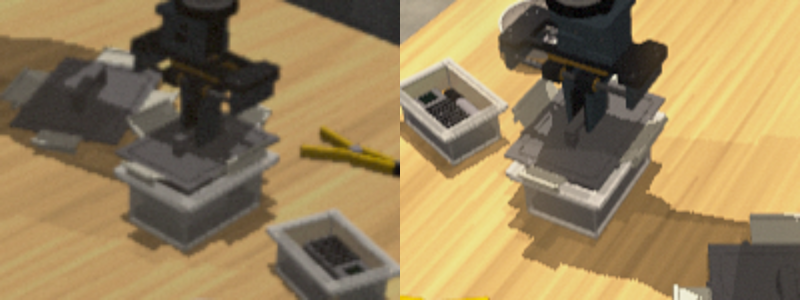

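View pics/p7wrist.png

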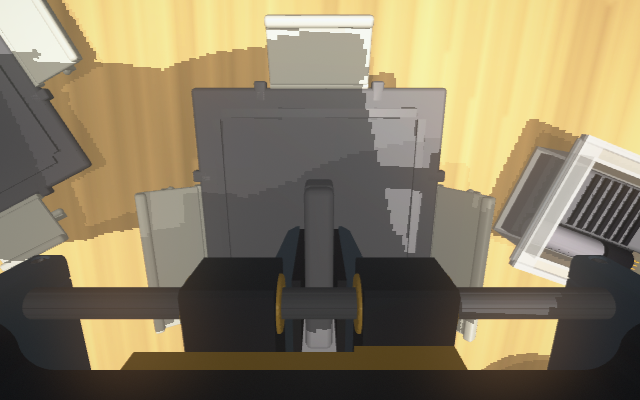

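The lid hangs 12 mm above the rim, aligned in both views. Lowering with force checks.

Run:
```python
from h import *
B=[539.2,188.9]
for z in(70,65,61,58.5,57,56,55.3):
    env.line_to(B+[z],rate=50); o=ob(z)
    if o["force"][2]>6: break
for n in("scene","side"):
    D=cam(n); cv2.imwrite(f"pics/p8{n}.png",D["image"])
a=cv2.imread("pics/p8scene.png")[110:230,290:450];b=cv2.imread("pics/p8side.png")[160:310,180:380]
cv2.imwrite("pics/p8.png",cv2.hconcat([cv2.resize(a,(400,300)),cv2.resize(b,(400,300))]))
```

```text
70 19.17 [538.9 188.8  69.6] F [ 0.1 -0.  -3.5] w 0.152
65 19.42 [539.  188.8  64.6] F [ 0.4  0.8 -3. ] w 0.151
61 19.67 [539.1 188.8  60.8] F [-0.   0.8 -3.2] w 0.151
58.5 19.92 [539.1 188.9  58.4] F [-0.5 -0.6 -3.3] w 0.149
57 20.17 [539.2 188.9  56.9] F [ 0.1 -0.1 -3.7] w 0.15
56 20.42 [539.3 188.9  56.1] F [ 0.2  0.6 -2.1] w 0.149
55.3 20.67 [539.4 188.9  56.1] F [-5.6 -1.8 11.8] w 0.152
```

View pics/p8.png

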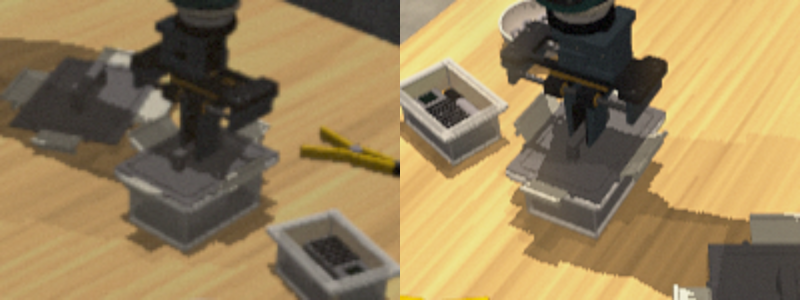

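Contact came exactly at the expected seat height (56). Releasing, backing off and checking.

Run:
```python
from h import *
B=[539.2,188.9]
env.line_to(B+[56],rate=50)
env.release(); ob("rel"); env.pause(0.25)
env.line_to(B+[150],rate=200); ob()
env.reach([455,188,270],down(np.radians(2.4))); d=cam("wrist"); s=cam("side"); c=cam("scene")
np.savez("w9.npz",**{k:np.asarray(v) for k,v in d.items()})
a=c["image"][110:230,290:450];b=s["image"][160:310,180:380]
cv2.imwrite("pics/p9.png",cv2.vconcat([cv2.hconcat([cv2.resize(a,(400,280)),cv2.resize(b,(400,280))]),cv2.resize(d["image"][:260],(800,310))])); ob()
P=cloud(d);near=np.linalg.norm(P[...,:2]-B,axis=-1)
m=(near<52)&(P[...,2]>104)&(P[...,2]<120);q=P[m];print("handle",cv2.minAreaRect(q[:,:2].astype(np.float32)),q.mean(0))
g=d["image"].astype(int); m=(near<110)&(P[...,2]>80)&(P[...,2]<92)&(g.mean(-1)<140); m=cv2.morphologyEx(m.astype(np.uint8),cv2.MORPH_OPEN,np.ones((7,7)))>0
q=P[m];print("plate",cv2.minAreaRect(q[:,:2].astype(np.float32)),np.median(q[:,2])); A=np.c_[q[:,:2]-B,np.ones(len(q))]; print("tilt",np.linalg.lstsq(A,q[:,2],rcond=None)[0])
a=np.radians(2.4); q=(P[...,:2]-B)@np.array([[np.cos(a),-np.sin(a)],[np.sin(a),np.cos(a)]]); 
for n,ax,sg,h in(("front",0,-1,64),("back",0,1,64),("right",1,-1,89),("left",1,1,89)):
    r=q[...,ax]*sg-h; m=(r>3)&(r<34)&(abs(q[...,1-ax])<20)&(P[...,2]>65)&(P[...,2]<130)
    if m.sum()>10: p=np.polyfit(r[m],P[...,2][m],1); print(n,m.sum(),-np.arctan(p[0]),r[m].max(),P[...,2][m].max())
```

```text
rel 22.24 [539.2 188.9  56. ] F [ 0.7  0.4 -1. ] w 1.0
 23.11 [538.7 188.7 149.2] F [ 0.1 -0.2 -0.4] w 0.996
 24.7 [455.  188.  269.5] F [-0.2  0.6  0.1] w 1.001
handle ((538.9697875976562, 188.65541076660156), (13.69088363647461, 85.6438980102539), 2.461660385131836) [539.11817587 188.09938399 110.1328016 ]
plate ((533.49609375, 188.34765625), (136.98797607421875, 175.4755401611328), 2.4807722568511963) 84.73393427242655
tilt [-9.07302546e-03  2.16589909e-03  8.47349042e+01]
front 791 -0.6177477111559362 25.656700505158625 104.93715180448349
back 863 -0.9622504813395559 18.410269098308703 111.6867381517788
right 1026 -0.4461021452822089 28.716939241197835 100.37491279987836
left 1019 -0.4252235736898308 28.484441240693215 99.71805978853412
```

View pics/p9.png

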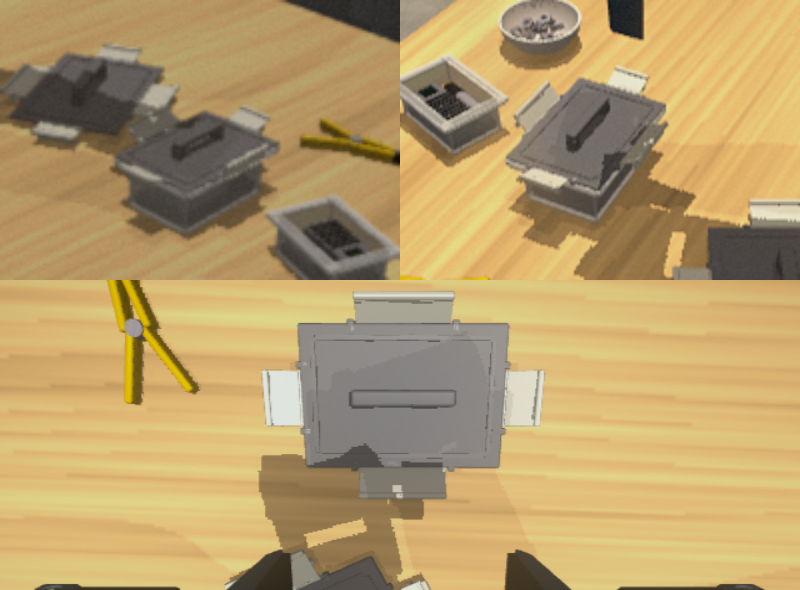

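The lid is seated: plate top 84.7 mm, handle centre (539.0,188.6), yaw 2.46°, level. Next I'll fold the clips with the closed fingers, starting with the front one and using the measured 35 mm tip offset.

```bash
cat >> h.py <<'E'
def clip(name,head,C=(539.0,188.6),yaw=np.radians(2.45),path=((8,40),(8,0),(20,-12),(24,-32)),push=(14,9,6.5,5),tip=35,half=16,fmax=14,inc_rate=60):
    loc,h={"front":((-1,0),64),"back":((1,0),64),"right":((0,-1),89),"left":((0,1),89)}[name]
    c,s_=np.cos(yaw),np.sin(yaw); n=np.array([c*loc[0]-s_*loc[1],s_*loc[0]+c*loc[1]])
    def T(s,t): p=np.array(C)+n*(h+s+half); return [float(p[0]),float(p[1]),82.5+t-tip]
    q=down(head+yaw)
    env.reach(T(path[0][0],75),q)
    for s,t in path:
        env.line_to(T(s,t),rate=150 if t>=0 else 90); o=ob((name,s,t))
        if np.linalg.norm(o["force"])>25: print("STOP"); return T
    t=path[-1][1]
    for s in push:
        env.line_to(T(s,t),rate=inc_rate); o=ob((name,s,t)); f=np.array(o["force"])[:2]@n; print("   out force",round(f,1))
        if f>fmax: print("limit");break
    env.line_to(T(26,t),rate=150); env.line_to(T(26,60),rate=250); ob("off")
    return T
E
python3 - <<'E'
from h import *
env.grasp(20)
env.reach([455,188,150],down(0.043))
clip("front",0.0)
for n in("scene","side"):
    D=cam(n); cv2.imwrite(f"pics/p10{n}.png",D["image"])
a=cv2.imread("pics/p10scene.png")[110:230,290:450];b=cv2.imread("pics/p10side.png")[160:310,180:380]
cv2.imwrite("pics/p10.png",cv2.hconcat([cv2.resize(a,(400,300)),cv2.resize(b,(400,300))]))
E
```

```text
('front', 8, 40) 27.25 [451.7 185.1  88.7] F [-1.1  0.  -0.1] w 0.007
('front', 8, 0) 27.67 [451.5 185.   48.4] F [-0.3 -0.4  0.3] w 0.003
('front', 20, -12) 28.01 [438.7 184.3  35.7] F [0.8 0.  0.5] w 0.009
('front', 24, -32) 28.38 [434.9 184.1  15.4] F [-0.4  0.1 -0.1] w 0.008
('front', 14, -32) 28.7 [445.2 184.5  15.6] F [-2.  -1.9 -2.4] w 0.003
   out force 2.1
('front', 9, -32) 28.95 [451.  185.   15.9] F [-0.1  0.1 -0.2] w 0.001
   out force 0.1
('front', 6.5, -32) 29.2 [452.8 185.   15.6] F [-1.   0.1  0.9] w 0.002
   out force 1.0
('front', 5, -32) 29.45 [453.6 184.9  15.4] F [-4.5  0.6  3.6] w 0.005
   out force 4.5
off 30.26 [434.  184.3 108.2] F [-0.3  0.6 -0.5] w 0.004
```

View pics/p10.png

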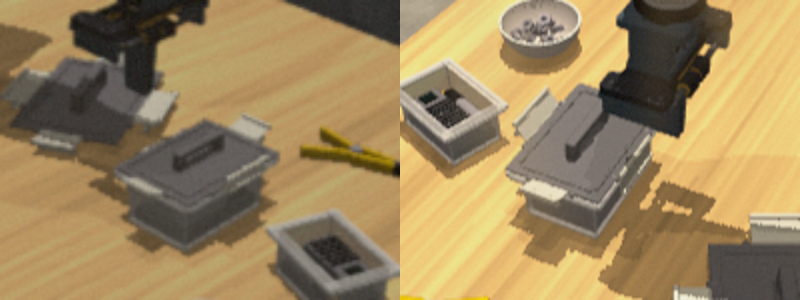

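The front force rose, dropped as the clip snapped, then hit the stop, and the side view shows the clip down. Next are left, back and right.

Run:
```python
from h import *
for nm,hd in(("left",np.pi/2),("back",np.pi)):
    clip(nm,hd)
for n in("scene","side"):
    D=cam(n); cv2.imwrite(f"pics/p11{n}.png",D["image"])
a=cv2.imread("pics/p11scene.png")[110:230,290:450];b=cv2.imread("pics/p11side.png")[160:310,180:380]
cv2.imwrite("pics/p11.png",cv2.hconcat([cv2.resize(a,(400,300)),cv2.resize(b,(400,300))]))
```

```text
('left', 8, 40) 32.04 [533.7 301.1  87.1] F [0.3 0.3 0.8] w 0.006
('left', 8, 0) 32.46 [534.2 301.5  47.9] F [0.2 0.4 0.3] w 0.004
('left', 20, -12) 32.8 [533.4 313.9  35.3] F [-0.3  0.8 -0.4] w 0.006
('left', 24, -32) 33.17 [533.  317.3  14.9] F [-0.1  0.1  0.4] w 0.005
('left', 14, -32) 33.49 [534.1 307.3  15.8] F [-0.3  0.6  0.2] w 0.005
   out force 0.6
('left', 9, -32) 33.74 [534.2 302.2  15.7] F [ 0.   0.2 -0.1] w 0.007
   out force 0.2
('left', 6.5, -32) 33.99 [534.3 299.9  15.5] F [ 0.8  0.2 -0.8] w 0.003
   out force 0.2
('left', 5, -32) 34.24 [534.5 298.9  15.6] F [-0.4  5.9 -2.2] w 0.003
   out force 5.9
off 35.05 [533.6 319.2 108.2] F [ 0.2 -0.6 -1. ] w 0.003
('back', 8, 40) 37.02 [626.4 192.4  87. ] F [-0.1  1.  -0.5] w 0.003
('back', 8, 0) 37.44 [627.  192.4  48. ] F [ 0.7 -0.7  1.1] w 0.007
('back', 20, -12) 37.78 [638.9 192.8  35.3] F [ 0.2  0.5 -0.3] w 0.006
('back', 24, -32) 38.16 [642.9 193.   15.2] F [ 2.5 -1.2 -1.1] w 0.005
('back', 14, -32) 38.48 [632.8 192.6  16. ] F [ 0.5 -0.9  0.8] w 0.004
   out force 0.5
('back', 9, -32) 38.73 [627.4 192.4  15.7] F [ 0.7 -0.4 -0.5] w 0.006
   out force 0.7
('back', 6.5, -32) 38.98 [626.1 192.4  15.8] F [ 4.8  0.1 -2.2] w 0.005
   out force 4.8
('back', 5, -32) 39.23 [626.  192.5  16.2] F [ 9.4 -0.7 -3.6] w 0.004
   out force 9.3
off 40.03 [644.4 193.1 108.1] F [ 0.2 -0.5 -0.5] w 0.007
```

View pics/p11.png

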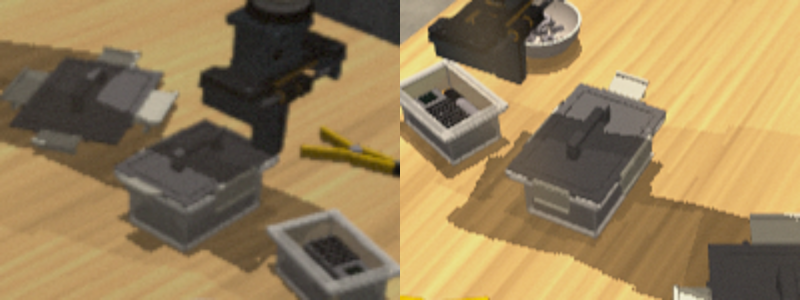

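Left and back are down too. Now the right clip, then a check view.

Run:
```python
from h import *
env.line_to([644,193,150],rate=250)
clip("right",np.pi/2)
env.reach([455,188,270],down(np.radians(2.4))); d=cam("wrist"); s=cam("side"); c=cam("scene")
np.savez("w12.npz",**{k:np.asarray(v) for k,v in d.items()})
a=c["image"][110:230,290:450];b=s["image"][160:310,180:380]
cv2.imwrite("pics/p12.png",cv2.vconcat([cv2.hconcat([cv2.resize(a,(400,280)),cv2.resize(b,(400,280))]),cv2.resize(d["image"][:260],(800,310))])); ob()
B=np.array([539,188.6]);P=cloud(d);near=np.linalg.norm(P[...,:2]-B,axis=-1)
m=(near<52)&(P[...,2]>104)&(P[...,2]<120);q=P[m];print("handle",cv2.minAreaRect(q[:,:2].astype(np.float32)),q.mean(0))
g=d["image"].astype(int); m=(near<110)&(P[...,2]>78)&(P[...,2]<92); m=cv2.morphologyEx(m.astype(np.uint8),cv2.MORPH_OPEN,np.ones((7,7)))>0
q=P[m];r=cv2.minAreaRect(q[:,:2].astype(np.float32));print("plate",r,np.median(q[:,2])); A=np.c_[q[:,:2]-B,np.ones(len(q))]; print("tilt",np.linalg.lstsq(A,q[:,2],rcond=None)[0])
```

```text
('right', 8, 40) 42.11 [543.6  75.8  87.2] F [-0.2 -0.   0.7] w 0.005
('right', 8, 0) 42.52 [544.1  75.8  47.8] F [-0.3 -0.6 -0.1] w 0.005
('right', 20, -12) 42.87 [544.1  63.2  35.2] F [-0.3 -0.4  0.8] w 0.008
('right', 24, -32) 43.24 [544.1  59.7  15.1] F [-0.1  0.5  0.5] w 0.007
('right', 14, -32) 43.56 [544.4  70.1  15.9] F [-0.   0.4  0.7] w 0.006
   out force -0.4
('right', 9, -32) 43.81 [544.   75.   15.6] F [ 0.4 -0.6  0.3] w 0.003
   out force 0.6
('right', 6.5, -32) 44.06 [543.9  76.7  15.6] F [ 0.3 -7.7 -0.2] w 0.008
   out force 7.7
('right', 5, -32) 44.31 [543.8  77.7  15.5] F [  1.3 -14.6  -0.4] w 0.006
   out force 14.7
limit
off 45.12 [544.8  58.2 108.1] F [-0.6  0.8 -0.7] w 0.006
 46.89 [455.  187.8 269.6] F [-0.1  0.3 -1. ] w 0.003
handle ((538.9246826171875, 190.12823486328125), (13.676548957824707, 84.54765319824219), 2.430006980895996) [538.75381975 190.58802423 110.20265046]
plate ((538.9531860351562, 189.97125244140625), (133.69537353515625, 184.2593231201172), 1.4831424951553345) 84.69037572495587
tilt [1.97413156e-04 1.76896151e-03 8.47055329e+01]
```

View pics/p12.png

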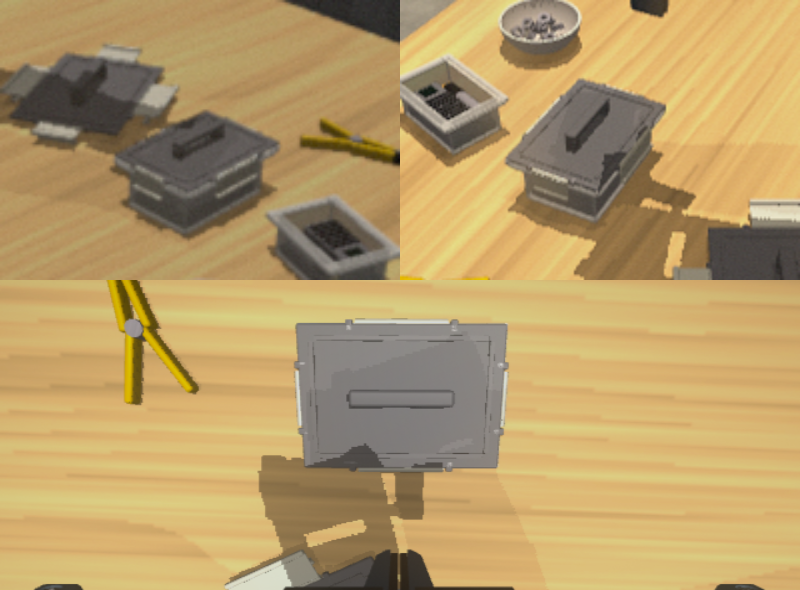

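All four look folded. One numerical check of how far out each clip face sits: a home clip is upright, with its lip face about 7 mm outside the hinge line.

Run:
```python
from h import *
B=np.array([538.9,189.8]); a=np.radians(2.45)
for n in("side","scene"):
    D=cam(n);P=cloud(D);q=(P[...,:2]-B)@np.array([[np.cos(a),-np.sin(a)],[np.sin(a),np.cos(a)]])
    for nm,ax,s,h,w in(("front",0,-1,64,30),("back",0,1,64,30),("right",1,-1,89,18),("left",1,1,89,18)):
        r=q[...,ax]*s-h
        for zl,zh in((48,57),(58,66),(68,78)):
            m=(r>-12)&(r<35)&(abs(q[...,1-ax])<w)&(P[...,2]>zl)&(P[...,2]<zh)
            if m.sum()>8: print(n,nm,zl,m.sum(),np.percentile(r[m],[10,50,90]).round(1))
    if n=="side": cv2.imwrite("pics/p13.png",cv2.resize(D["image"][190:290,220:350],(780,600),interpolation=2))
d=dict(np.load("w12.npz"));P=cloud(d);q=(P[...,:2]-B)@np.array([[np.cos(a),-np.sin(a)],[np.sin(a),np.cos(a)]])
for nm,ax,s,h,w in(("front",0,-1,64,30),("back",0,1,64,30),("right",1,-1,89,18),("left",1,1,89,18)):
    r=q[...,ax]*s-h; m=(r>0)&(r<35)&(abs(q[...,1-ax])<w)&(P[...,2]>45); print(nm,m.sum(),r[m].max() if m.any() else 0)
```

```text
side front 48 24 [1.7 4.1 5.7]
side front 58 33 [1.4 2.3 3.7]
side front 68 34 [2.  2.8 3.4]
side left 48 15 [0.5 4.1 6. ]
side left 58 41 [1.2 2.3 5.7]
side left 68 38 [0.5 2.  3. ]
scene back 48 27 [1.7 5.  8.1]
scene back 58 26 [2.1 3.4 5.1]
scene back 68 30 [1.8 3.4 4.9]
scene right 48 21 [1.1 3.  7.7]
scene right 58 16 [0.4 2.4 6.2]
scene right 68 28 [0.7 2.9 4.6]
front 2645 34.99791878194948
back 120 3.420775128607758
right 59 3.08618377109471
left 77 3.2795038530978218
```

View pics/p13.png

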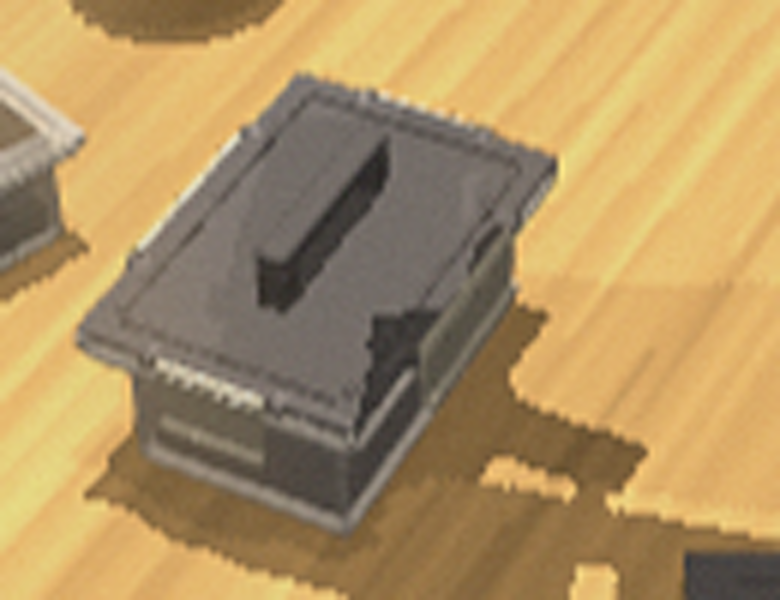

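All four clip faces are upright: the panel is about 2-3 mm outside the hinge line over its whole height and the lip about 4-8 mm. Bystanders are untouched and the arm is clear, so I'm handing in.

```bash
python3 -c "
from h import *
ob(); env.job_done(); ob()"
```

```text
46.99 [455.  187.8 269.7] F [ 0.3  0.3 -0.5] w 0.002
the job is handed in; nothing more can be done
the job is handed in; nothing more can be done
```

The box is locked shut: the middle-sized lid is seated on the larger box and all four clips are folded down and upright. I handed the job in at about 47 s of the 64 s allowed; no verdict is reported.

- **Lid:** It went on under force checks and touched down at the expected height. After the clips were closed, the plate top measured 84.7 mm, level within 0.002 rad, and the handle yaw was 2.4°, matching the box's.
- **Clips:** I folded them in the order front, left, back, right. Each ended against its stop. The panels stand 2–3 mm outside the hinge line over their full height.
- **Bystanders:** The torch, clamp and bowl were never approached. I did not re-measure their positions.

**What went wrong or disagreed:**
- **First grasp missed:** It closed on air without touching the lid. The camera views showed the fingers ending about 35 mm above the reported tool point, contrary to the description. I corrected for this from then on.
- **Box moved slightly:** Closing the right clip pushed with 14.7 N and slid the box about 1.5 mm, lid and all.
- **Plate outline after closing:** The last outline reading (134 x 184 mm, yaw 1.5°) took in the folded clips, so I went by the handle for yaw.

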